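# Finish the carton column and book it in

### The arm

A 6-joint arm with a two-finger parallel gripper is mounted at the origin on the work surface. World frame = base frame: x ahead of the robot, y to its left, z up, the work surface at z = 0. Lengths are in m, angles in rad, forces in N, time in s.
With the tool pointing down it reaches from about 0.4 to 0.825 m from the base axis. Payload 7 kg.
Tool frame: the origin (TCP) lies at the very end of the fingers, on their centre line; the grasp point (between the pads) lies 19 mm behind it (arm.grasp_offset is the distance from the TCP to the grasp point, in m); z points along the fingers, y is the line along which they close (so a half turn about z gives the same grasp; the last joint's range is limited). The gripper opens to 88 mm and grips with 3 to 60 N. Pads are 19 mm wide; open, the fingers measure 130 mm over their backs; the gripper's body (78 mm by 193 mm) begins 47 mm behind the grasp point.
Start: joints at [-0.886, 0.359, 0.012, 0, -1.224, -0.288], TCP at [0.261, -0.623, 0.227] pointing down, gripper open.
Joint ranges: [-3.07, 3.07], [-1.43, 2.12], [-1.02, 1.25], [-3.03, 1.67], [-3.05, -0], [-3.03, 3.03]. Speed limits (rad/s): [2.39, 2.39, 3.01, 3.14, 3.14, 3.14].

### API

Orientations are given as [roll, pitch, yaw] about the fixed x, y, z axes, in that order (R = Rz(yaw) Ry(pitch) Rx(roll)).
In Python, from station import get_state, cams, arm, nets gives the robot as it stands.
- The arm moves only by the shell command python3 -m creep 'ROWS' [FORCE]. ROWS is a JSON object of lists of equal length, an entry for each row: "translation": the shift along the world's x, y, z in mm, a list of three; "spin": the turn about the world's z in rad; "gripper": the opening, from 0 (shut) to 1 (fully open). In form: {"translation": [[dx, dy, dz], ...], "spin": [spin, ...], "gripper": [gripper, ...]}. A call has 1 to 8 rows; each row shifts and turns the commanded pose from where the row before left it; what a row does not reach is not made up. A row lasts 1/10 s, in which the tool goes at most 50 mm and 8.59 degrees, less where a joint would pass 70% of its speed; a pose out of reach is approached as far as the arm can. A call is refused whole if a number of a shift passes 50 or a number of a turn 0.15, either way. A call with a gripper value outside its range is refused whole. The fingers move at their own pace and stop on an object; FORCE is the grip in N (left out, the last holds). Time passes only in rows, so rows that do not move let the fingers close. It gives the time, the measured TCP pose, the force, the opening and the grip force at its end, in the units of the state.
- get_state(): the state, without advancing time (a new reading comes with each control period).
- cams.grab_frame(name): name is "side" or "top" or "wrist"; returns a dict with "img" (420x560x3 uint8, red, green, blue), "mtx" (3x3 intrinsics, pixels), "R" (3x3) and "t" (3): a world point X has camera coordinates R X + t. Camera axes: x right, y down, z forward; pixel columns grow to the right and rows downward; lengths in m; the calibration is good to about 2 mm. A picture is of the moment at which its call begins. There is no depth.
- arm.job_done(): hands the job in; it is judged then, once.
Trained networks look in the newest picture that a camera, given by its name, has taken for a name from the list of things; names that differ only in an ending like _2 or _b are one class to them, and where a whole thing is asked for, a point or a joint stands for the part that bears it (a point fixed in the world has none). Each returns a list of dicts, best first, with "confidence" (0 to 1); they miss things now and then, are a little off and sometimes report something else, mostly with a low value. They report only what shows in the picture. A call takes as long as a camera call. They do not tell look-alikes from the thing itself.
- nets.search_frame(camera, label): "centre" ([x, y, z] in m, in world coordinates, good to about 4 mm: the middle of the surface that is visible of it).
- nets.pinpoint(camera, label): "centre" ([x, y, z] in m, in world coordinates, good to about 4 mm: a listed point, or the origin of a listed thing).
The state is a dict: "t": time; "q": joint angles; "qd": joint speeds; "joint_efforts": joint torques, N m; "eef_pos": TCP position; "ee_rot": TCP orientation; "force": force on the tool from outside, world axes, zero at the start; "moment": the same for the moment, N m; "width": finger opening in m; "gripper_force": force on a finger pad.
Only numpy, scipy, OpenCV 4.12 (cv2) and the standard library are available. Lean on these libraries where they do the work, as an engineer would, in place of code of your own. Each camera call takes 0.05 s, during which the arm holds its last target. There are 200 camera calls.

### The job

Take the blue carton off the sloped pick rack and stack it squarely on the brown carton that stands on the wooden skid, then stack the white carton squarely on the blue one: each lying flat, right way up, centred, long sides in line, set down gently and never dropped. When the column of three stands free, press the yellow spring treadle fully down to its stop, hold it there a moment to book the column in, and let it come back up. Leave the brown carton where it is and the other things on the bench alone.

Things in the scene. Friction and masses are not known exactly. Their poses are not given: they have to be found in the camera images.
- blue_carton: Closed blue parts carton with white labels, 114 (its x) x 58 (its y) x 50 (its z) mm, 0.3 to 0.6 kg. Origin: centre of its underside; z points out of its top. At the start it lies in one of the two lanes of the pick rack, tilted 0.50 rad (29 degrees) with the deck, its x axis pointing up the slope, its lower end against the stop lip.
- white_carton: Closed white parts carton with red labels, 114 (x) x 58 (y) x 42 (z) mm, 0.2 to 0.4 kg. Origin: centre of its underside; z points out of its top. At the start it lies tilted like the blue one, in the other lane; lane centres are 130 mm apart, and which carton is in which lane varies.
- brown_carton: Closed brown cardboard carton, 114 (x) x 58 (y) x 60 (z) mm, 0.9 kg, standing loose and level on the wooden skid: the first of the column. Origin: centre of its underside, 15 mm above the bench; z up, x along its long side.
- skid: Fixed small plywood skid, 200 (x) x 140 (y) x 15 (z) mm. Origin: centre of its underside.
- pick_rack: Fixed sloped rack on green legs: bare metal deck 270 mm wide (its y), 165 mm long, tilted 0.50 rad, low end towards its -x (robot side); deck 62 mm above the bench over the origin; at the low end a green stop lip 18 mm above the deck. No walls at the sides or between lanes. Origin: on the bench under its middle; z up. Left or right of the robot, the skid on the other side.
- treadle (a joint): Hinge angle of the yellow treadle plate: 0 up at rest, 0.24 rad pressed down to its stop. Spring loaded: 5 N at the pad to start, 10 N at the stop.
- treadle_pad (a point): Point to press, on the top face of the yellow treadle plate (115 x 72 mm, 8 mm thick, black ribs), 82 mm from its hinge. At rest it stands about 51 mm above the bench and the plate rises 0.28 rad towards the robot; it sinks 19 mm to the stop. Its x axis points horizontally towards the hinge when the treadle is up, z up.
- treadle_base: Fixed base plate of the treadle, 150 (x) x 100 (y) x 8 mm, hinge at its +x end, 55 mm from the origin and 24 mm up. Origin: centre of its underside.
- grease_jar: Bystander: grey jar with red cap, 64 mm diameter, 85 mm high. Origin: centre of its underside.
- tape_roll: Bystander: amber tape roll lying flat, 90 mm across, 45 mm high. Origin: centre of its underside.
- orange_carton: Bystander: small orange carton, 50 (x) x 80 (y) x 34 mm. Origin: centre of its underside.
Mind the look-alikes: they are no part of the job. Leave any turquoise look-alike of the treadle_base alone.

How it is judged:
On the way, in this order (a step that is already met when the one before it is completed fails the run):
1. the blue carton rests squarely on the brown one, let go (x of blue_carton in the frame of brown_carton between -0.012 and 0.012 m and y of blue_carton in the frame of brown_carton between -0.012 and 0.012 m and z of blue_carton in the frame of brown_carton between 0.055 and 0.065 m and angle between the x axis of blue_carton and the x axis of brown_carton, either way round below 0.16 rad and angle between blue_carton's own z axis and vertical below 0.08 rad and distance of brown_carton from where it was at the start of the episode below 0.025 m and angle between brown_carton's own z axis and vertical below 0.06 rad and linear speed of blue_carton below 0.02 m/s and angular speed of blue_carton below 0.15 rad/s and contact force between the fingers and blue_carton below 0.05 N), for 0.2 s.
2. the white carton rests squarely on the blue one, let go (x of blue_carton in the frame of brown_carton between -0.012 and 0.012 m and y of blue_carton in the frame of brown_carton between -0.012 and 0.012 m and z of blue_carton in the frame of brown_carton between 0.055 and 0.065 m and angle between the x axis of blue_carton and the x axis of brown_carton, either way round below 0.16 rad and angle between each of blue_carton, white_carton's own z axis and vertical below 0.08 rad and distance of brown_carton from where it was at the start of the episode below 0.025 m and angle between brown_carton's own z axis and vertical below 0.06 rad and x of white_carton in the frame of blue_carton between -0.012 and 0.012 m and y of white_carton in the frame of blue_carton between -0.012 and 0.012 m and z of white_carton in the frame of blue_carton between 0.045 and 0.055 m and angle between the x axis of white_carton and the x axis of blue_carton, either way round below 0.16 rad and linear speed of white_carton below 0.02 m/s and angular speed of white_carton below 0.15 rad/s and contact force between the fingers and white_carton below 0.05 N), for 0.2 s.
3. the treadle is held pressed to its stop while the column stands (x of blue_carton in the frame of brown_carton between -0.012 and 0.012 m and y of blue_carton in the frame of brown_carton between -0.012 and 0.012 m and z of blue_carton in the frame of brown_carton between 0.055 and 0.065 m and angle between the x axis of blue_carton and the x axis of brown_carton, either way round below 0.16 rad and angle between each of blue_carton, white_carton's own z axis and vertical below 0.08 rad and distance of brown_carton from where it was at the start of the episode below 0.025 m and angle between brown_carton's own z axis and vertical below 0.06 rad and x of white_carton in the frame of blue_carton between -0.012 and 0.012 m and y of white_carton in the frame of blue_carton between -0.012 and 0.012 m and z of white_carton in the frame of blue_carton between 0.045 and 0.055 m and angle between the x axis of white_carton and the x axis of blue_carton, either way round below 0.16 rad and value of joint treadle above 0.222 rad), for 0.2 s.
At the end, for the whole second after the job is handed in: Blue on brown, white on blue: flat, upright, at rest, released, each within 12 mm along and across and 0.16 rad of the carton below; brown within 25 mm of its start and upright; treadle, after 0.2 s within 0.018 rad of its stop with the column complete, back below 0.03 rad (all of step 2 and linear speed of blue_carton below 0.02 m/s and angular speed of blue_carton below 0.15 rad/s and contact force between the fingers and blue_carton below 0.05 N and value of joint treadle below 0.03 rad); the robot touches nothing.
It fails at once if the grease jar, tape roll or orange carton is pushed more than 25 mm or tipped over (distance of any of grease_jar, tape_roll, orange_carton from where it was at the start of the episode above 0.025 m or angle between any of grease_jar, tape_roll, orange_carton's own z axis and vertical above 0.5 rad).
It fails at once if the blue or white carton is dropped (falls freely for more than about 10 mm: over 0.45 m/s without the gripper touching it) ((linear speed of blue_carton above 0.45 m/s and contact force between the fingers and blue_carton below 0.01 N) or (linear speed of white_carton above 0.45 m/s and contact force between the fingers and white_carton below 0.01 N)).
It fails at once if the treadle is pressed down before the column is complete (value of joint treadle above 0.15 rad and not (x of blue_carton in the frame of brown_carton between -0.012 and 0.012 m and y of blue_carton in the frame of brown_carton between -0.012 and 0.012 m and z of blue_carton in the frame of brown_carton between 0.055 and 0.065 m and angle between the x axis of blue_carton and the x axis of brown_carton, either way round below 0.16 rad and angle between each of blue_carton, white_carton's own z axis and vertical below 0.08 rad and distance of brown_carton from where it was at the start of the episode below 0.025 m and angle between brown_carton's own z axis and vertical below 0.06 rad and x of white_carton in the frame of blue_carton between -0.012 and 0.012 m and y of white_carton in the frame of blue_carton between -0.012 and 0.012 m and z of white_carton in the frame of blue_carton between 0.045 and 0.055 m and angle between the x axis of white_carton and the x axis of blue_carton, either way round below 0.16 rad)).
It also fails if it takes over 72 s, if anything falls off the work surface, if the arm or the gripper's body presses on something with over 40 N, if the wrist force passes 120 N, or if a joint passes its speed limit or range.

## Working session

There is one attempt and no reset: what is moved stays moved. The work goes in short steps, Python scripts to look and compute and a shell command to move; the robot and the scene stay as the last step left them, time stands still between calls to the robot, and variables do not carry over. Pictures are saved under pics/ and viewed, at most 10 in all, crops included, and the job is handed in when it is done.

```bash
mkdir -p pics; python3 - <<'E'
from station import get_state,cams,arm,nets
import cv2
s=get_state();print(s['t'],s['eef_pos'],s['ee_rot'],s['width'],arm.grasp_offset)
for c in("top","side"):
    f=cams.grab_frame(c);cv2.imwrite(f"pics/{c}0.png",f['img'][:,:,::-1])
    print(c,(-f['R'].T@f['t']).round(3))
    for n in["blue_carton","white_carton","brown_carton","skid","pick_rack","treadle_pad","treadle_base","grease_jar","tape_roll","orange_carton"]:
        print(n,[([round(x,3) for x in d['centre']],round(d['confidence'],2)) for d in nets.pinpoint(c,n)[:3]])
E
```

```text
0.0 [ 0.26064185 -0.62209964  0.22560375] [ 3.13987790e+00 -1.38366057e-04 -2.74495612e+00] 0.08744054710166717 0.0188
top [ 0.368 -0.023  1.102]
blue_carton []
white_carton [([0.615, 0.208, 0.061], 0.73)]
brown_carton [([0.575, -0.244, 0.012], 0.78)]
skid []
pick_rack [([0.606, 0.272, -0.002], 0.78)]
treadle_pad [([0.26, -0.212, 0.048], 0.91), ([0.47, 0.007, 0.052], 0.86), ([0.249, 0.255, 0.051], 0.63)]
treadle_base [([0.491, 0.004, -0.0], 0.96), ([0.272, 0.249, -0.002], 0.96), ([0.283, -0.219, -0.0], 0.78)]
grease_jar [([0.739, 0.013, 0.001], 0.68)]
tape_roll []
orange_carton [([0.457, 0.209, -0.002], 0.81)]
side [ 0.167 -0.442  0.624]
blue_carton [([0.587, 0.336, 0.061], 0.74)]
white_carton [([0.614, 0.208, 0.061], 0.86)]
brown_carton [([0.577, -0.243, 0.01], 0.77)]
skid [([0.574, -0.26, 0.001], 0.96), ([0.613, 0.209, 0.062], 0.61)]
pick_rack [([0.602, 0.275, -0.0], 0.73)]
treadle_pad [([0.474, 0.008, 0.048], 0.82), ([0.262, -0.217, 0.048], 0.7), ([0.25, 0.257, 0.05], 0.57)]
treadle_base [([0.271, 0.247, -0.003], 0.85), ([0.498, 0.004, 0.001], 0.73), ([0.281, -0.22, 0.003], 0.56)]
grease_jar [([0.74, 0.015, -0.002], 0.9)]
tape_roll [([0.725, -0.2, -0.0], 0.97), ([0.578, -0.241, 0.013], 0.38)]
orange_carton [([0.452, 0.209, 0.001], 0.92)]
```

View pics/top0.png

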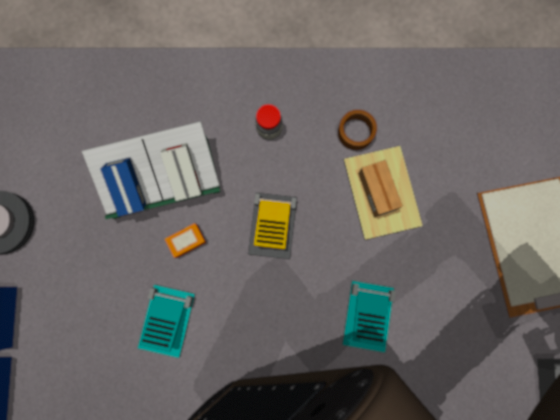

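View pics/side0.png

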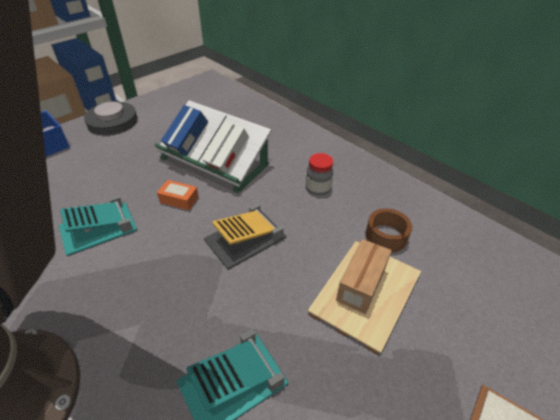

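The top view shows the yellow treadle at (272,222), with turquoise look-alikes at (165,320) and (370,315). Blue is at (122,187) in the left lane, white at (180,172), and brown at (381,187) on the skid. Next I'll refine the carton poses by fitting box silhouettes.

```bash
cat > fit.py <<'E'
import numpy as np,cv2
from scipy.optimize import minimize
from scipy.spatial.transform import Rotation as Rn
from station import cams,nets,get_state
def corners(p,dims,tilt):
    x,y,yaw,z=p; a,b,c=np.array(dims)/1000
    C=np.array([[i*a/2,j*b/2,k*c] for i in(-1,1) for j in(-1,1) for k in(0,1)])
    R=Rn.from_euler('xyz',[0,-tilt,yaw]).as_matrix()
    return C@R.T+[x,y,z]
def proj(f,X):
    c=X@f['R'].T+f['t']; u=c@np.array(f['mtx']).T; return u[:,:2]/u[:,2:]
def hull(f,X): return cv2.convexHull(proj(f,X).astype(np.float32))
def render(f,X,sc=4):
    m=np.zeros(f['img'].shape[:2],np.uint8)
    cv2.fillConvexPoly(m,np.round(hull(f,X)*256).astype(np.int32),255,cv2.LINE_AA,8)
    return m/255.
def color(f,kind):
    h=cv2.cvtColor(f['img'],cv2.COLOR_RGB2HSV).astype(int);H,S,V=h[...,0],h[...,1],h[...,2]
    m={'blue':(H>100)&(H<130)&(S>110),'brown':(H>5)&(H<20)&(S>95),'white':(S<60)&(V>190)}[kind]
    return m
def maskfit(frames,kind,p0,dims,tilt,free=(0,1,2),close=9,pad=22):
    data=[]
    for f in frames:
        roi=np.zeros(f['img'].shape[:2],np.uint8);cv2.fillConvexPoly(roi,np.round(hull(f,corners(p0,dims,tilt))).astype(np.int32),1)
        roi=cv2.dilate(roi,np.ones((pad,pad)))
        m=cv2.morphologyEx((color(f,kind)*roi).astype(np.uint8),cv2.MORPH_CLOSE,np.ones((close,close)))
        m=cv2.morphologyEx(m,cv2.MORPH_OPEN,np.ones((5,5)))
        data.append((f,m))
    free=list(free);s=np.array([.001,.001,.01,.001])
    def cost(d):
        p=np.array(p0,float);p[free]+=d*s[free]
        t=0
        for f,m in data:
            r=render(f,corners(p,dims,tilt));t+=1-np.minimum(r,m).sum()/np.maximum(r,m).sum()
        return t/len(data)
    n=len(free);best=min((minimize(cost,d0,method='Nelder-Mead',options=dict(initial_simplex=d0+np.vstack([np.zeros(n),np.eye(n)*8]))) for d0 in(np.zeros(n),-4*np.ones(n))),key=lambda r:r.fun)
    p=np.array(p0,float);p[free]+=best.x*s[free];return p,best.fun
def draw(f,Xs,path):
    im=cv2.resize(f['img'][:,:,::-1],None,fx=1.4,fy=1.4)
    for X in Xs:
        q=proj(f,X)*1.4
        for i in range(8):
            for b in(1,2,4):
                if not i&b: cv2.line(im,tuple(map(int,q[i])),tuple(map(int,q[i|b])),(255,0,255),1)
    cv2.imwrite(path,im)
BL,WH,BR=(114,58,50),(114,58,42),(114,58,60)
E
python3 - <<'E'
from fit import *
F=[cams.grab_frame(c) for c in("top","side")]
br=[.576,-.243,.25,.015];bl=[.587,.336,.215,.061];wh=[.614,.208,.215,.061]
for fr in (F,F[:1],F[1:]):
    a,ca=maskfit(fr,'brown',br,BR,0);b,cb=maskfit(fr,'blue',bl,BL,.5);print(a.round(4),round(ca,3),b.round(4),round(cb,3))
    if fr is F: A,B=a,b
b4,c4=maskfit(F,'blue',bl,BL,.5,free=(0,1,2,3));print('blue z free',b4.round(4),c4)
draw(F[0],[corners(A,BR,0),corners(B,BL,.5),corners(wh,WH,.5)],'pics/f0.png')
E
```

```text
[ 0.5766 -0.2449  0.3422  0.015 ] 0.202 [0.5833 0.3391 0.3322 0.061 ] 0.281
[ 0.5754 -0.2459  0.3201  0.015 ] 0.072 [0.5804 0.3377 0.329  0.061 ] 0.214
[ 0.6086 -0.2343  0.2688  0.015 ] 0.188 [ 0.5922  0.35   -0.2201  0.061 ] 0.291
blue z free [0.5857 0.3429 0.3027 0.0526] 0.2732335777589835
```

View pics/f0.png

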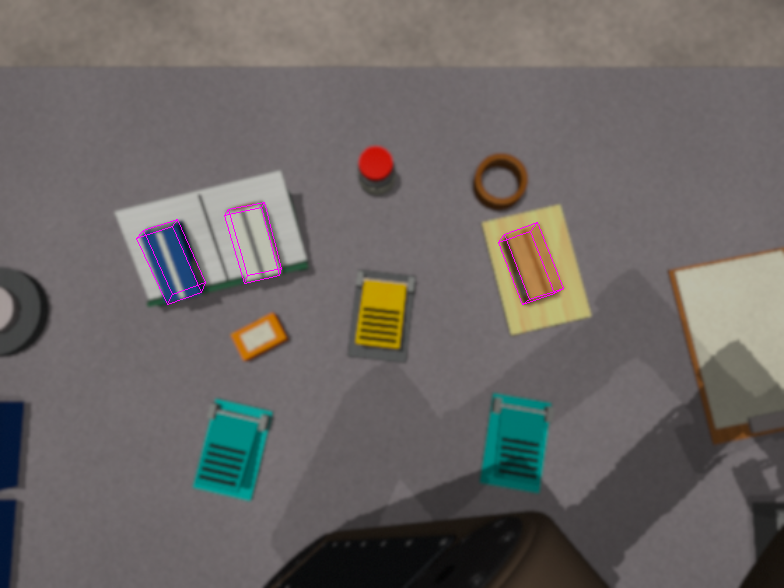

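```bash
python3 -m creep '{"translation":[[28,38,14],[28,38,14],[28,38,14],[28,38,14],[28,38,14],[28,38,14],[28,38,14],[28,38,14]],"spin":[-0.01,-0.01,-0.01,-0.01,-0.01,-0.01,-0.01,-0.01],"gripper":[1,1,1,1,1,1,1,1]}' 20
python3 -m creep '{"translation":[[20,38,0],[0,0,0],[0,0,0]],"spin":[0,0,0],"gripper":[1,1,1]}'
python3 - <<'E'
from fit import *
f=cams.grab_frame("wrist");print((-f['R'].T@f['t']).round(3),f['R'].round(2).tolist())
cv2.imwrite('pics/w1.png',f['img'][:,:,::-1])
for n in("brown_carton","skid"):print(n,[([round(x,4) for x in d['centre']],round(d['confidence'],2)) for d in nets.pinpoint("wrist",n)[:2]])
b=[.5755,-.246,.32,.015];a,c=maskfit([f],'brown',b,BR,0,pad=40);print(a.round(4),c)
draw(f,[corners(a,BR,0)],'pics/w1f.png')
E
```

```text
t: 2.0
eef_pos: [0.4856, -0.3168, 0.3396]
ee_rot: [-3.141, 0.001, -2.825]
force: [-0.1, -0.5, -0.3]
width: 0.0874
gripper_force: 0.0
t: 2.3
eef_pos: [0.5053, -0.2795, 0.3387]
ee_rot: [-3.142, 0.0, -2.822]
force: [0.6, -0.0, 0.2]
width: 0.088
gripper_force: 0.0
[ 0.424 -0.306  0.497] [[-0.31, 0.95, 0.0], [0.9, 0.3, 0.31], [0.29, 0.1, -0.95]]
brown_carton [([0.5797, -0.2451, 0.0189], 0.91)]
skid [([0.5745, -0.2609, -0.0017], 0.66)]
[ 0.5479 -0.2552  0.324   0.015 ] 0.3658305187374523
```

View pics/w1f.png

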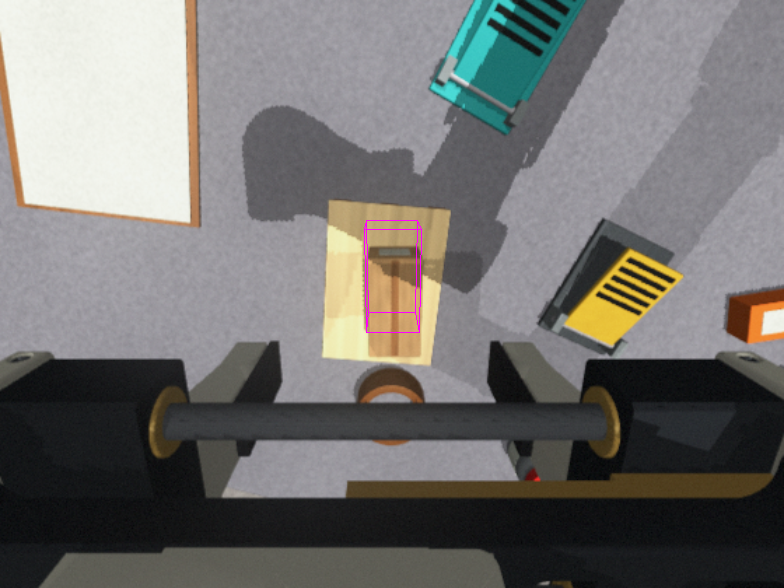

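The overlay shows the brown carton's top face with corners near (368,260), (420,260), (421,356) and (368,356). The fit was pulled off by the skid colour, so I'll back-project these corners directly.

```bash
cat >> fit.py <<'E'
def back(f,px,z):
    d=f['R'].T@np.linalg.inv(f['mtx'])@np.array([px[0],px[1],1.]);c=-f['R'].T@f['t'];return c+d*(z-c[2])/d[2]
E
python3 - <<'E'
from fit import *
f=cams.grab_frame("wrist")
P=[back(f,(u/1.4,v/1.4),.075) for u,v in((368,260),(420,260),(421,356),(368,356))]
P=np.array(P);print(P.round(4).tolist(),P.mean(0).round(4))
d=P[2]+P[3]-P[0]-P[1];print('yaw',np.arctan2(d[1],d[0]),'len',np.linalg.norm(d)/2,'wid',np.linalg.norm(P[1]-P[0]),np.linalg.norm(P[2]-P[3]))
i=cv2.resize(f['img'][160:262,225:320,::-1],None,fx=6,fy=5.8,interpolation=cv2.INTER_CUBIC);cv2.imwrite('pics/w1c.png',i)
E
```

```text
[[0.5308, -0.2897, 0.075], [0.5141, -0.2383, 0.075], [0.6181, -0.2, 0.075], [0.6366, -0.2565, 0.075]] [ 0.5749 -0.2461  0.075 ]
yaw 0.32860264508213344 len 0.11081640859293217 wid 0.05398671365911405 0.05937901757030358
```

View pics/w1c.png

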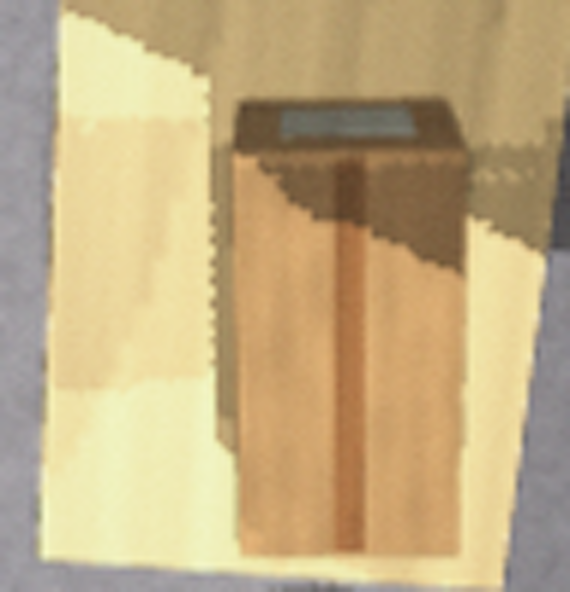

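```bash
python3 -m creep '{"translation":[[0,48,0],[0,48,0],[0,48,0],[0,48,0],[0,48,0],[0,48,0],[0,48,0],[0,48,0]],"spin":[0,0,0,0,0,0,0,0],"gripper":[1,1,1,1,1,1,1,1]}'
python3 -m creep '{"translation":[[0,48,0],[0,48,0],[0,48,0],[0,36,0],[0,0,0],[0,0,0]],"spin":[0,0,0,0,0,0],"gripper":[1,1,1,1,1,1]}'
python3 - <<'E'
from fit import *
f=cams.grab_frame("wrist")
bl=[.582,.338,.3,.058];wh=[.614,.208,.3,.058]
for n in("blue_carton","white_carton","pick_rack"):print(n,[([round(x,4) for x in d['centre']],round(d['confidence'],2)) for d in nets.pinpoint("wrist",n)[:2]])
print(maskfit([f],'blue',bl,BL,.5,pad=40),maskfit([f],'blue',bl,BL,.5,free=(0,1,2,3),pad=40))
a,c=maskfit([f],'blue',bl,BL,.5,pad=40)
draw(f,[corners(a,BL,.5),corners(wh,WH,.5)],'pics/w2f.png')
E
```

```text
t: 3.3
eef_pos: [0.5046, 0.1042, 0.3389]
ee_rot: [3.142, 0.001, -2.827]
force: [1.7, 0.2, 0.4]
width: 0.0874
gripper_force: 0.0
t: 3.9
eef_pos: [0.5051, 0.2832, 0.3379]
ee_rot: [-3.141, -0.001, -2.825]
force: [-0.4, -0.1, 0.2]
width: 0.0877
gripper_force: 0.0
blue_carton [([0.5846, 0.3368, 0.0621], 0.87), ([0.4686, 0.0069, 0.047], 0.46)]
white_carton [([0.6188, 0.2119, 0.0592], 0.78), ([0.4959, 0.0034, 0.0002], 0.73)]
pick_rack [([0.6018, 0.2757, 0.0005], 0.83)]
(array([0.585309  , 0.33910331, 0.28468018, 0.058     ]), np.float64(0.06845893105812328)) (array([0.5895409 , 0.34138788, 0.2623362 , 0.04542363]), np.float64(0.043427274047901476))
```

View pics/w2f.png

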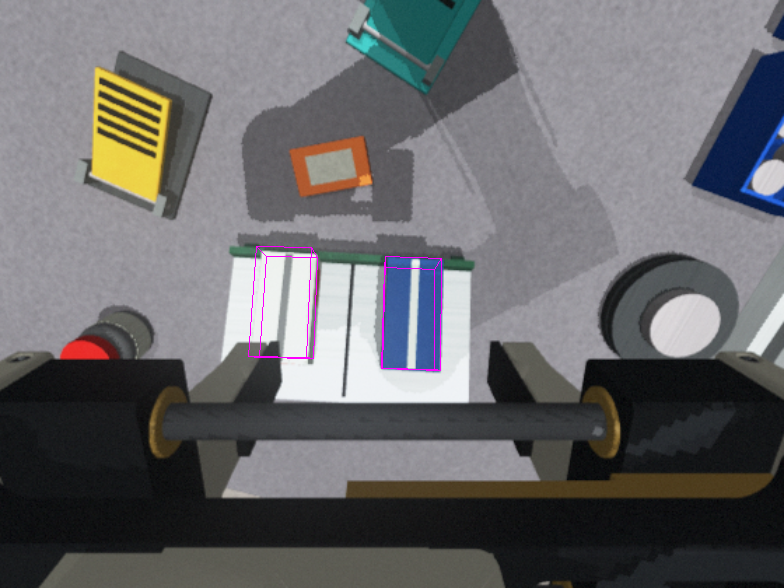

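Blue's outline fits well: overlay corners (382,257) to (441,371), lying against the green lip. I'll cross-check the deck height and refine the brown corners from the crop, where the top face spans u 264–303, v 186–255.

```bash
python3 - <<'E'
from fit import *
f=cams.grab_frame("wrist")
# brown from earlier frame: recompute with camera pose of then (same R; shift t by arm motion -(−0.0002,0.5627))
C=-f['R'].T@f['t'];g=dict(f);g['t']=-f['R']@(np.array([.424,-.306,.497]))
P=np.array([back(g,p,.075) for p in((264.2,185.9),(302.7,185.9),(301.7,255.3),(265,255.3))])
d=P[2]+P[3]-P[0]-P[1];print('brown',P.mean(0).round(4),'yaw',np.arctan2(d[1],d[0]),np.linalg.norm(d)/2,np.linalg.norm(P[1]-P[0]),np.linalg.norm(P[2]-P[3]),C.round(4))
# deck plane
for o in((.602,.2757),(.604,.273)):
  ps=.27;n=Rn.from_euler('xyz',[0,-.5,ps]).apply([0,0,1]);p0=np.array([*o,.062])
  for u,v in((350,258),(400,402),(469,402),(473,262),(350,262),(346,396)):
    dd=f['R'].T@np.linalg.inv(f['mtx'])@[u/1.4,v/1.4,1];X=C+dd*((p0-C)@n)/(dd@n)
    print((u,v),X.round(4),Rn.from_euler('xyz',[0,-.5,ps]).inv().apply(X-p0).round(4))
for z in(.05,.054,.058,.062):
  for kind,p,D,fz in(('blue',[.585,.339,.28,z],BL,(0,1,2)),):
    print(z,maskfit([f],kind,p,D,.5,free=fz,pad=40))
E
```

```text
brown [ 0.5766 -0.2412  0.075 ] yaw 0.3234332372103169 0.11252779495539081 0.05606018745197085 0.05773558662275558 [0.4238 0.2554 0.4968]
(350, 258) [0.5476 0.2554 0.0304] [-0.066  -0.0051  0.    ]
(400, 402) [0.6642 0.3525 0.106 ] [0.0917 0.0575 0.    ]
(469, 402) [0.6419 0.424  0.1046] [0.0889 0.1323 0.    ]
(473, 262) [0.5084 0.3916 0.0296] [-0.0676  0.1367  0.    ]
(350, 262) [0.5515 0.2567 0.0326] [-0.0613 -0.0048  0.    ]
(346, 396) [0.6764 0.2952 0.104 ] [ 0.0876 -0.0011  0.    ]
(350, 258) [0.5477 0.2554 0.0298] [-0.0672 -0.002  -0.    ]
(400, 402) [0.6645 0.3527 0.1055] [0.0907 0.0606 0.    ]
(469, 402) [0.6422 0.4243 0.1041] [ 0.0879  0.1356 -0.    ]
(473, 262) [0.5085 0.3918 0.029 ] [-0.0688  0.1399 -0.    ]
(350, 262) [0.5516 0.2567 0.0321] [-0.0625 -0.0017 -0.    ]
(346, 396) [0.6767 0.2952 0.1035] [0.0866 0.002  0.    ]
0.05 (array([0.58804639, 0.34060263, 0.26665113, 0.05      ]), np.float64(0.04871689963711967))
0.054 (array([0.58652572, 0.34001511, 0.27375882, 0.054     ]), np.float64(0.05858618056399567))
0.058 (array([0.58505686, 0.33954258, 0.28608513, 0.058     ]), np.float64(0.07128438936068726))
0.062 (array([0.58360854, 0.33866546, 0.29378833, 0.062     ]), np.float64(0.08729913679356327))
```

```bash
python3 -m creep '{"translation":[[13,10,-36],[13,10,-36],[13,10,-36],[12,10,-36],[12,10,-36],[0,0,-27],[0,0,0],[0,0,0]],"spin":[-0.018,-0.018,0,0,0,0,0,0],"gripper":[1,1,1,1,1,1,1,1]}'
python3 -m creep '{"translation":[[0,0,-15],[0,0,-15],[0,0,-15],[0,0,-13],[0,0,0],[0,0,0]],"spin":[0,0,0,0,0,0],"gripper":[1,1,1,1,1,1]}'
python3 - <<'E'
from fit import *
f=cams.grab_frame("wrist");cv2.imwrite('pics/w3.png',f['img'][:,:,::-1]);print(get_state()['eef_pos'],get_state()['ee_rot'],get_state()['force'])
E
```

```text
t: 4.95
eef_pos: [0.5683, 0.3328, 0.1323]
ee_rot: [-3.141, 0.0, -2.861]
force: [0.1, -0.0, 0.7]
width: 0.0876
gripper_force: 0.0
t: 5.55
eef_pos: [0.5679, 0.3334, 0.0734]
ee_rot: [-3.141, -0.0, -2.861]
force: [0.6, -0.3, 0.1]
width: 0.0875
gripper_force: 0.0
[0.56815085 0.33368011 0.07391925] [-3.14151322e+00  4.38825616e-04 -2.86053078e+00] [0.27299442 0.30570806 0.04296662]
```

View pics/w3.png

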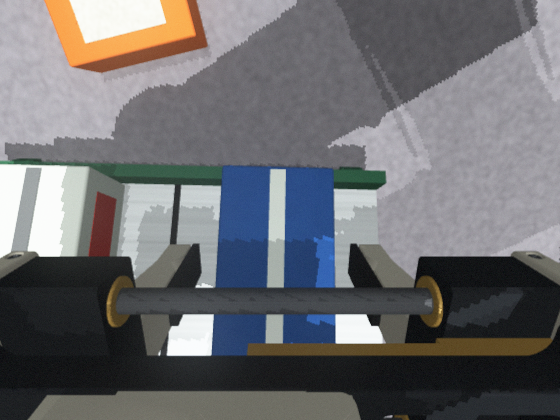

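The fingers straddle the blue carton symmetrically: carton edges at u≈222 and 335, pads at about 190 and 360. Closing.

```bash
python3 -m creep '{"translation":[[0,0,0],[0,0,0],[0,0,0],[0,0,0],[0,0,0],[0,0,0],[0,0,0],[0,0,0]],"spin":[0,0,0,0,0,0,0,0],"gripper":[0.5,0.5,0.4,0.4,0.4,0.4,0.4,0.4]}' 30
python3 -m creep '{"translation":[[0,0,5],[0,0,10],[0,0,20],[0,0,25],[0,0,30],[0,0,30],[0,0,0],[0,0,0]],"spin":[0,0,0,0,0,0,0,0],"gripper":[0.4,0.4,0.4,0.4,0.4,0.4,0.4,0.4]}'
python3 - <<'E'
from fit import *
for c in("top","side"):
  f=cams.grab_frame(c);cv2.imwrite(f'pics/g_{c}.png',f['img'][:,:,::-1])
  print([([round(x,3) for x in d['centre']],round(d['confidence'],2)) for d in nets.pinpoint(c,"blue_carton")[:2]])
s=get_state();print(s['eef_pos'],s['force'],s['moment'])
E
```

```text
t: 6.4
eef_pos: [0.5679, 0.3335, 0.0738]
ee_rot: [3.142, 0.0, -2.861]
force: [-1.2, 0.8, 2.9]
width: 0.058
gripper_force: 29.8
t: 7.2
eef_pos: [0.5675, 0.3334, 0.1938]
ee_rot: [3.141, 0.0, -2.861]
force: [-0.3, 0.0, -5.8]
width: 0.0579
gripper_force: 29.8
[([0.585, 0.334, 0.186], 0.71), ([0.578, -0.244, 0.018], 0.38)]
[([0.584, 0.332, 0.178], 0.9), ([0.578, -0.244, 0.012], 0.21)]
[0.56706222 0.33282043 0.19168971] [-0.18992008  0.07642724 -5.30885416] [-0.03835966  0.00130916  0.06165816]
```

```bash
python3 -m creep '{"translation":[[0,-15,15],[0,-35,5],[0,-45,0],[0,-45,0],[0,-45,0],[0,-45,0],[0,-45,0],[0,-45,0]],"spin":[0,0,0.011,0.011,0.011,0.011,0,0],"gripper":[0.4,0.4,0.4,0.4,0.4,0.4,0.4,0.4]}'
python3 -m creep '{"translation":[[-2,-45,0],[-2,-45,0],[-2,-45,0],[-2,-45,0],[-2,-40,0],[0,-30,0],[0,-14,0],[0,0,0]],"spin":[0,0,0,0,0,0,0,0],"gripper":[0.4,0.4,0.4,0.4,0.4,0.4,0.4,0.4]}'
python3 -m creep '{"translation":[[0,0,-20],[0,0,-20],[0,0,-20],[0,0,0],[0,0,0]],"spin":[0,0,0,0,0],"gripper":[0.4,0.4,0.4,0.4,0.4]}'
python3 - <<'E'
from fit import *
s=get_state();print(s['eef_pos'],s['ee_rot'])
F=[cams.grab_frame(c) for c in("top","side")]
e=s['eef_pos']
p=[e[0]+.0155,e[1]+.005,s['ee_rot'][2]+np.pi,e[2]+.0188-.032]
im=[]
for f in F:
  draw(f,[corners(p,BL,.5),corners([.577,-.244,.325,.015],BR,0)],'pics/t.png');q=cv2.imread('pics/t.png')
  c=proj(f,np.array([p[:2]+[.1]]))[0]*1.4;x,y=int(np.clip(c[0]-140,0,504)),int(np.clip(c[1]-140,0,308));im.append(cv2.resize(q[y:y+280,x:x+280],(400,400)))
cv2.imwrite('pics/h1.png',np.hstack(im))
E
```

```text
t: 8.2
eef_pos: [0.5672, 0.0112, 0.2138]
ee_rot: [-3.141, -0.0, -2.817]
force: [1.6, 0.6, -4.9]
width: 0.0581
gripper_force: 29.8
t: 9.0
eef_pos: [0.5571, -0.2525, 0.2131]
ee_rot: [3.141, -0.001, -2.819]
force: [-0.0, 0.8, -6.1]
width: 0.0579
gripper_force: 29.8
t: 9.5
eef_pos: [0.558, -0.25, 0.1539]
ee_rot: [-3.142, -0.001, -2.816]
force: [0.4, 0.0, -4.1]
width: 0.0582
gripper_force: 29.8
[ 0.55795835 -0.25003387  0.15391939] [-3.14151833e+00 -6.89922652e-04 -2.81573909e+00]
```

View pics/h1.png

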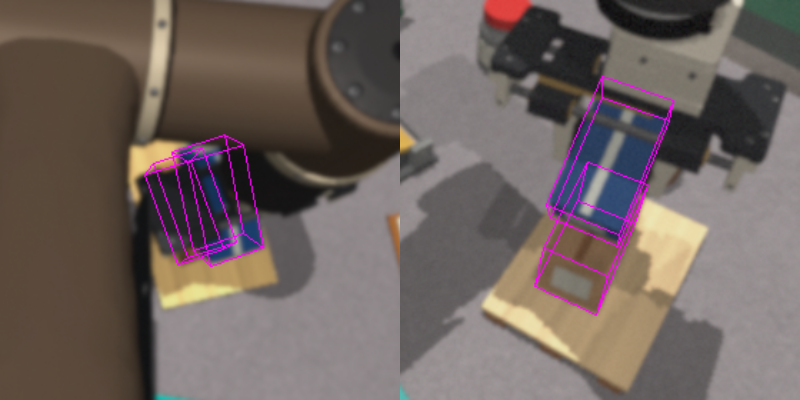

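The predicted outline matches the held carton well, and the brown model fits its base at about (575,280). Lowering until the low edge touches.

```bash
python3 -m creep '{"translation":[[0,0,-15],[0,0,-13],[0,0,0],[0,0,0]],"spin":[0,0,0,0],"gripper":[0.4,0.4,0.4,0.4]}' 18
for i in 1 2 3 4 5; do python3 -m creep '{"translation":[[0,0,-2],[0,0,0]],"spin":[0,0],"gripper":[0.4,0.4]}' | egrep 'pos|^force'; done
```

```text
t: 10.0
eef_pos: [0.5579, -0.2506, 0.1258]
ee_rot: [-3.141, -0.0, -2.817]
force: [0.4, 0.4, -5.8]
width: 0.0582
gripper_force: 17.9
eef_pos: [0.5581, -0.2506, 0.1239]
force: [-0.9, -0.2, -5.6]
eef_pos: [0.5578, -0.2505, 0.1215]
force: [0.1, 0.1, -4.0]
eef_pos: [0.5577, -0.2505, 0.1193]
force: [0.9, 0.6, -4.7]
eef_pos: [0.5577, -0.2505, 0.1172]
force: [0.3, -0.2, -5.2]
eef_pos: [0.5577, -0.2505, 0.1153]
force: [-0.3, -0.1, -5.8]
```

```bash

for i in 1 2 3; do python3 -m creep '{"translation":[[0,0,-2],[0,0,0]],"spin":[0,0],"gripper":[0.4,0.4]}' | egrep 'pos|^force'; done
```

```text
eef_pos: [0.5581, -0.2505, 0.1138]
force: [0.5, 0.1, -2.8]
eef_pos: [0.5592, -0.2502, 0.1129]
force: [-0.3, 4.9, 4.1]
eef_pos: [0.5605, -0.25, 0.1117]
force: [1.6, 5.9, 7.7]
```

```bash

python3 -m creep '{"translation":[[2.5,0.8,-0.5],[2.5,0.8,-1.5],[2.5,0.8,-2],[2.5,0.8,-2],[0,0,0]],"spin":[0,0,0,0,0],"gripper":[0.4,0.4,0.4,0.4,0.4]}' 14
python3 -m creep '{"translation":[[2.3,0.8,-2.2],[2.2,0.8,-2.2],[2,0.7,-2.3],[0,0,0]],"spin":[0,0,0,0],"gripper":[0.4,0.4,0.4,0.4]}'
python3 - <<'E'
from fit import *
s=get_state();print(s['moment'])
for c in("side","wrist"):
  f=cams.grab_frame(c)
  for n in("blue_carton","brown_carton"):print(c,n,[([round(x,4) for x in d['centre']],round(d['confidence'],2)) for d in nets.pinpoint(c,n)[:2]])
E
```

```text
t: 12.1
eef_pos: [0.5692, -0.2471, 0.1037]
ee_rot: [-3.141, 0.002, -2.816]
force: [3.5, 3.2, 2.2]
width: 0.0585
gripper_force: 14.0
t: 12.5
eef_pos: [0.5745, -0.2451, 0.0961]
ee_rot: [3.142, -0.001, -2.817]
force: [2.2, -0.5, -2.3]
width: 0.0581
gripper_force: 14.0
[ 0.11220101 -0.47193033  0.02063246]
side blue_carton [([0.5812, -0.2434, 0.0776], 0.79)]
side brown_carton [([0.5806, -0.2422, 0.0119], 0.83), ([0.4582, 0.2077, -0.0015], 0.33)]
wrist blue_carton [([0.5771, -0.2458, 0.0802], 0.87)]
wrist brown_carton []
```

```bash

python3 -m creep '{"translation":[[1.5,0.5,-2],[0.8,0.3,-1.5],[0,0,0],[0,0,0]],"spin":[0,0,0,0],"gripper":[0.4,0.4,0.4,0.4]}'
for i in 1 2; do python3 -m creep '{"translation":[[0,0,-1],[0,0,0]],"spin":[0,0],"gripper":[0.4,0.4]}' | egrep 'pos|^force'; done
python3 - <<'E'
from fit import *
s=get_state();e=s['eef_pos'];print(s['moment'])
im=[]
F=[cams.grab_frame(c) for c in("side","wrist")]
for c,f in zip(("side","wrist"),F):
  nets_r=[(n,[([round(x,4) for x in d['centre']],round(d['confidence'],2)) for d in nets.pinpoint(c,n)[:1]]) for n in("blue_carton","brown_carton")];print(c,nets_r)
  B=[.577,-.244,.325,.075]
  draw(f,[corners(B,BL,0),corners([.577,-.244,.325,.015],BR,0)],'pics/t.png');q=cv2.imread('pics/t.png')
  m=proj(f,np.array([[.577,-.244,.1]]))[0]*1.4
  x,y=int(np.clip(m[0]-110,0,564)),int(np.clip(m[1]-110,0,368));im.append(cv2.resize(q[y:y+220,x:x+220],(400,400),interpolation=cv2.INTER_CUBIC))
cv2.imwrite('pics/h2.png',np.hstack(im))
E
```

```text
t: 13.2
eef_pos: [0.5766, -0.2442, 0.093]
ee_rot: [3.141, -0.0, -2.817]
force: [-0.0, 1.0, -5.7]
width: 0.0573
gripper_force: 14.0
eef_pos: [0.577, -0.2441, 0.0926]
force: [0.8, 0.7, -2.9]
eef_pos: [0.5774, -0.2441, 0.0918]
force: [1.1, 2.0, -1.2]
[ 0.76134996 -0.3074215  -0.10166296]
side [('blue_carton', [([0.5812, -0.2452, 0.0718], 0.76)]), ('brown_carton', [([0.5746, -0.2426, 0.0137], 0.69)])]
wrist [('blue_carton', [([0.5785, -0.2443, 0.0763], 0.82)]), ('brown_carton', [])]
```

View pics/h2.png

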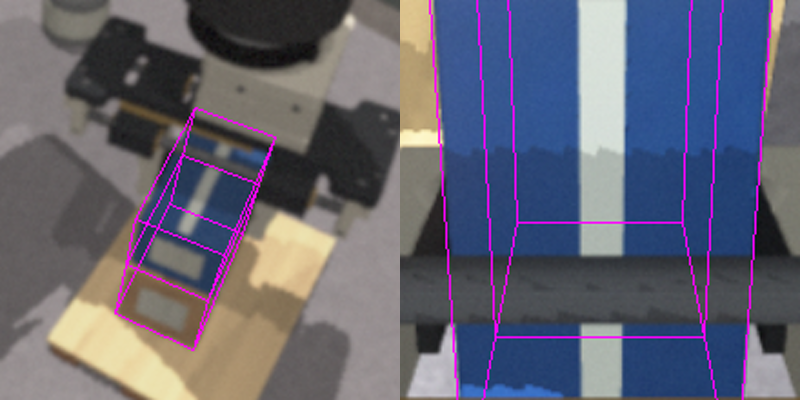

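Blue lies flat over brown, and both wireframes coincide with the image. I'll press lightly, release, and retreat straight up.

```bash

python3 -m creep '{"translation":[[0,0,-1.5],[0,0,0],[0,0,0],[0,0,0]],"spin":[0,0,0,0],"gripper":[0.4,0.4,0.4,0.4]}' 6
python3 -m creep '{"translation":[[0,0,0],[0,0,0],[0,0,0],[0,0,0],[0,0,0],[0,0,0]],"spin":[0,0,0,0,0,0],"gripper":[0.75,0.85,1,1,1,1]}'
python3 -m creep '{"translation":[[0,0,10],[0,0,20],[0,0,40],[0,0,40],[0,0,40],[0,0,40],[0,0,0],[0,0,0]],"spin":[0,0,0,0,0,0,0,0],"gripper":[1,1,1,1,1,1,1,1]}'
python3 -m creep '{"translation":[[-20,-7,10],[-20,-7,10],[-20,-7,10],[0,0,0],[0,0,0]],"spin":[0,0,0,0,0],"gripper":[1,1,1,1,1]}'
python3 - <<'E'
from fit import *
F=[cams.grab_frame(c) for c in("side","wrist")]
for c in("side","wrist"):
  for n in("blue_carton","brown_carton"):
    print(c,n,[([round(x,4) for x in d['centre']],round(d['confidence'],2)) for d in nets.pinpoint(c,n)[:2]])
for fr in(F,F[:1],F[1:]):
  for z in (.075,): print(maskfit(fr,'blue',[.577,-.244,.325,z],BL,0,pad=40))
np.savez('pics/fw.npz',**F[1])
E
```

```text
t: 14.3
eef_pos: [0.5771, -0.2444, 0.0906]
ee_rot: [-3.141, 0.001, -2.817]
force: [0.7, 3.0, 5.1]
width: 0.0579
gripper_force: 6.0
t: 14.9
eef_pos: [0.5766, -0.2443, 0.0898]
ee_rot: [3.142, -0.0, -2.817]
force: [0.4, -0.4, -0.3]
width: 0.0871
gripper_force: 0.0
t: 15.7
eef_pos: [0.577, -0.2443, 0.2819]
ee_rot: [-3.14, 0.003, -2.817]
force: [-0.6, 0.0, -1.4]
width: 0.0876
gripper_force: 0.0
t: 16.2
eef_pos: [0.5159, -0.2657, 0.3107]
ee_rot: [-3.141, 0.001, -2.818]
force: [0.1, -0.5, -0.9]
width: 0.0874
gripper_force: 0.0
side blue_carton [([0.5828, -0.243, 0.0693], 0.59)]
side brown_carton [([0.577, -0.2427, 0.0107], 0.66)]
wrist blue_carton [([0.5803, -0.2437, 0.0759], 0.72)]
wrist brown_carton []
(array([ 0.58384962, -0.24166682,  0.35604704,  0.075     ]), np.float64(0.21088821493234006))
(array([ 0.58530773, -0.2419545 ,  0.38306206,  0.075     ]), np.float64(0.2603968787444838))
(array([ 0.58184733, -0.24249173,  0.34830424,  0.075     ]), np.float64(0.15138094130686075))
```

```bash

python3 -m creep '{"translation":[[0,45,0],[0,45,0],[0,45,0],[0,45,0],[2,45,0],[4,45,0],[4,45,0],[4,45,0]],"spin":[0,0,0,0,-0.011,-0.011,-0.011,-0.011],"gripper":[1,1,1,1,1,1,1,1]}' 20
python3 -m creep '{"translation":[[0,45,0],[0,31,0],[0,0,0],[0,0,0]],"spin":[0,0,0,0],"gripper":[1,1,1,1]}'
python3 - <<'E'
from fit import *
f=cams.grab_frame("wrist")
for n in("white_carton","pick_rack"):print(n,[([round(x,4) for x in d['centre']],round(d['confidence'],2)) for d in nets.pinpoint("wrist",n)[:2]])
f=cams.grab_frame("side")
for n in("white_carton","blue_carton","brown_carton"):print(n,[([round(x,4) for x in d['centre']],round(d['confidence'],2)) for d in nets.pinpoint("side",n)[:1]])
f=cams.grab_frame("top")
for n in("white_carton","blue_carton","brown_carton"):print(n,[([round(x,4) for x in d['centre']],round(d['confidence'],2)) for d in nets.pinpoint("top",n)[:1]])
print(maskfit([f],'blue',[.577,-.244,.325,.075],BL,0,pad=30))
E
```

```text
t: 17.3
eef_pos: [0.5305, 0.0969, 0.3099]
ee_rot: [-3.142, 0.0, -2.861]
force: [0.9, 0.3, 0.3]
width: 0.0878
gripper_force: 0.0
t: 17.7
eef_pos: [0.5305, 0.1717, 0.3092]
ee_rot: [-3.141, -0.001, -2.859]
force: [0.4, -0.4, 0.3]
width: 0.0875
gripper_force: 0.0
white_carton [([0.6186, 0.2074, 0.0633], 0.81), ([0.6017, 0.2749, -0.0014], 0.23)]
pick_rack [([0.6034, 0.277, 0.0018], 0.98)]
white_carton [([0.6146, 0.2094, 0.0586], 0.67)]
blue_carton [([0.5805, -0.2444, 0.0718], 0.94)]
brown_carton [([0.5745, -0.2434, 0.008], 0.95)]
white_carton [([0.6178, 0.2107, 0.061], 0.59)]
blue_carton [([0.5775, -0.248, 0.0774], 0.84)]
brown_carton [([0.5774, -0.2448, 0.0141], 0.8)]
(array([ 0.58163917, -0.24228463,  0.34562072,  0.075     ]), np.float64(0.23281590327139035))
```

```bash

python3 -m creep '{"translation":[[15,7,-35],[15,7,-35],[15,7,-35],[14,7,-35],[14,6,-35],[0,0,-10],[0,0,0],[0,0,0]],"spin":[0,0,0,0,0,0,0,0],"gripper":[1,1,1,1,1,1,1,1]}'
python3 -m creep '{"translation":[[0,0,-15],[0,0,-15],[0,0,-15],[0,0,-11],[0,0,0],[0,0,0]],"spin":[0,0,0,0,0,0],"gripper":[1,1,1,1,1,1]}'
python3 - <<'E'
from fit import *
f=cams.grab_frame("wrist");print([([round(x,4) for x in d['centre']],round(d['confidence'],2)) for d in nets.search_frame("wrist","white_carton")[:1]],[d['centre'] for d in nets.pinpoint("wrist","white_carton")[:1]])
E
```

```text
t: 19.05
eef_pos: [0.604, 0.2048, 0.1262]
ee_rot: [3.142, 0.001, -2.861]
force: [0.2, -0.3, 0.6]
width: 0.0879
gripper_force: 0.0
t: 19.65
eef_pos: [0.6042, 0.2051, 0.0702]
ee_rot: [3.141, 0.002, -2.861]
force: [0.4, 0.4, 0.2]
width: 0.0879
gripper_force: 0.0
[([0.5846, 0.1998, 0.0907], 0.75)] [[0.6192, 0.2087, 0.0604]]
```

```bash
python3 -m creep '{"translation":[[0,0,0],[0,0,0],[0,0,0],[0,0,0],[0,0,0],[0,0,0],[0,0,0],[0,0,0]],"spin":[0,0,0,0,0,0,0,0],"gripper":[0.6,0.5,0.4,0.4,0.4,0.4,0.4,0.4]}' 25
python3 -m creep '{"translation":[[0,0,5],[0,0,10],[0,0,25],[0,0,35],[0,0,40],[0,0,45],[0,0,0],[0,0,0]],"spin":[0,0,0,0,0,0,0,0],"gripper":[0.4,0.4,0.4,0.4,0.4,0.4,0.4,0.4]}'
python3 - <<'E'
from fit import *
for c in("top","side","wrist"):
  f=cams.grab_frame(c)
  print([([round(x,3) for x in d['centre']],round(d['confidence'],2)) for d in nets.pinpoint(c,"white_carton")[:2]])
s=get_state();print(s['eef_pos'],s['force'],s['moment'])
E
```

```text
t: 20.6
eef_pos: [0.6034, 0.2049, 0.0688]
ee_rot: [3.141, -0.0, -2.861]
force: [-4.1, 2.5, 1.6]
width: 0.058
gripper_force: 24.8
t: 21.4
eef_pos: [0.604, 0.2049, 0.2307]
ee_rot: [3.14, 0.003, -2.861]
force: [-0.3, -0.5, -4.3]
width: 0.0575
gripper_force: 24.8
[([0.616, 0.208, 0.22], 0.84), ([0.738, 0.012, 0.001], 0.5)]
[([0.603, 0.272, 0.002], 0.68), ([0.617, 0.207, 0.217], 0.57)]
[([0.617, 0.205, 0.219], 0.88)]
[0.60319627 0.20444146 0.22752152] [ 0.14633308  0.75310493 -3.29901464] [-0.04501978 -0.05710168  0.00675985]
```

```bash
python3 -m creep '{"translation":[[-2,-20,0],[-4,-40,0],[-4,-45,0],[-4,-45,0],[-4,-45,0],[-4,-45,0],[-4,-45,0],[-4,-45,0]],"spin":[0,0,0.011,0.011,0.011,0.011,0,0],"gripper":[0.4,0.4,0.4,0.4,0.4,0.4,0.4,0.4]}'
python3 -m creep '{"translation":[[-4,-45,0],[-4,-40,0],[-3,-30,0],[0,-10,0],[0,0,-20],[0,0,-20],[0,0,0],[0,0,0]],"spin":[0,0,0,0,0,0,0,0],"gripper":[0.4,0.4,0.4,0.4,0.4,0.4,0.4,0.4]}'
python3 - <<'E'
from fit import *
for c in("top","side","wrist"):
  f=cams.grab_frame(c)
  for n in("white_carton","blue_carton","brown_carton"):print(c,n,[([round(x,3) for x in d['centre']],round(d['confidence'],2)) for d in nets.pinpoint(c,n)[:1]])
s=get_state();print(s['eef_pos'],s['force'],s['moment'])
E
```

```text
t: 22.5
eef_pos: [0.5727, -0.1274, 0.2286]
ee_rot: [3.142, -0.001, -2.817]
force: [0.6, -0.9, -3.4]
width: 0.0576
gripper_force: 24.8
t: 23.3
eef_pos: [0.5625, -0.2502, 0.1889]
ee_rot: [3.141, -0.001, -2.816]
force: [0.5, -0.1, -2.9]
width: 0.0581
gripper_force: 24.8
top white_carton [([0.578, -0.25, 0.18], 0.85)]
top blue_carton []
top brown_carton [([0.726, -0.198, -0.002], 0.38)]
side white_carton [([0.577, -0.247, 0.18], 0.96)]
side blue_carton [([0.582, -0.245, 0.071], 0.86)]
side brown_carton [([0.574, -0.241, 0.011], 0.81)]
wrist white_carton [([0.578, -0.247, 0.181], 0.66)]
wrist blue_carton []
wrist brown_carton []
[ 0.56267042 -0.2502358   0.18895479] [ 0.37163868 -0.6630583  -3.32593744] [ 0.01360058 -0.02145362  0.00601012]
```

```bash
python3 -m creep '{"translation":[[0,0,-12],[0,0,-10],[0,0,0],[0,0,0]],"spin":[0,0,0,0],"gripper":[0.4,0.4,0.4,0.4]}' 12
for i in 1 2 3 4; do python3 -m creep '{"translation":[[0,0,-1.5],[0,0,0]],"spin":[0,0],"gripper":[0.4,0.4]}' | egrep 'pos|^force'; done
```

```text
t: 24.3
eef_pos: [0.5623, -0.2503, 0.1661]
ee_rot: [3.141, -0.001, -2.817]
force: [1.0, -0.4, -3.5]
width: 0.058
gripper_force: 11.9
eef_pos: [0.5628, -0.2503, 0.1654]
force: [-0.2, -0.8, -3.6]
eef_pos: [0.5626, -0.2502, 0.1638]
force: [0.2, 0.0, -3.3]
eef_pos: [0.5625, -0.2502, 0.1622]
force: [0.3, 0.2, -4.0]
eef_pos: [0.5625, -0.2502, 0.1607]
force: [0.4, -0.1, -4.7]
```

```bash
for i in 1 2; do python3 -m creep '{"translation":[[0,0,-1],[0,0,0]],"spin":[0,0],"gripper":[0.4,0.4]}' | egrep 'pos|^force'; done
```

```text
eef_pos: [0.5626, -0.2502, 0.1597]
force: [0.4, -1.4, -3.5]
eef_pos: [0.5628, -0.2502, 0.1591]
force: [-0.3, 0.9, -1.7]
```

```bash

python3 -m creep '{"translation":[[2.5,0.8,-1.5],[2.5,0.8,-1.9],[2.5,0.8,-2.1],[2.4,0.8,-2.3],[0,0,0]],"spin":[0,0,0,0,0],"gripper":[0.4,0.4,0.4,0.4,0.4]}' 10
python3 -m creep '{"translation":[[2.2,0.7,-2.4],[2.1,0.7,-2.5],[1.9,0.6,-2.6],[0,0,0]],"spin":[0,0,0,0],"gripper":[0.4,0.4,0.4,0.4]}'
python3 - <<'E'
from fit import *
for c in("top","side","wrist"):
  f=cams.grab_frame(c)
  for n in("white_carton","blue_carton","brown_carton"):print(c,n,[([round(x,3) for x in d['centre']],round(d['confidence'],2)) for d in nets.pinpoint(c,n)[:1]])
E
```

```text
t: 26.0
eef_pos: [0.573, -0.2469, 0.1506]
ee_rot: [3.142, 0.0, -2.817]
force: [-0.5, 0.9, -3.7]
width: 0.0581
gripper_force: 10.0
t: 26.4
eef_pos: [0.579, -0.2449, 0.143]
ee_rot: [3.141, -0.0, -2.817]
force: [0.8, -0.2, -2.8]
width: 0.058
gripper_force: 10.0
top white_carton [([0.582, -0.245, 0.129], 0.61)]
top blue_carton [([0.727, -0.197, -0.003], 0.47)]
top brown_carton []
side white_carton [([0.58, -0.248, 0.132], 0.75)]
side blue_carton [([0.581, -0.243, 0.071], 0.87)]
side brown_carton [([0.579, -0.242, 0.012], 0.56)]
wrist white_carton [([0.583, -0.245, 0.133], 0.93)]
wrist blue_carton []
wrist brown_carton []
```

```bash

python3 -m creep '{"translation":[[0.5,0.2,-2],[0.3,0.1,-2],[0,0,-1],[0,0,0]],"spin":[0,0,0,0],"gripper":[0.4,0.4,0.4,0.4]}' | egrep 'pos|^force'
for i in 1 2 3 4; do python3 -m creep '{"translation":[[0,0,-1],[0,0,0]],"spin":[0,0],"gripper":[0.4,0.4]}' | egrep 'pos|^force'; done
python3 - <<'E'
from fit import *
f=cams.grab_frame("side");w=cams.grab_frame("wrist")
for c in("side","wrist"):
  for n in("white_carton","blue_carton","brown_carton"):print(c,n,[([round(x,4) for x in d['centre']],round(d['confidence'],2)) for d in nets.pinpoint(c,n)[:1]])
E
```

```text
eef_pos: [0.5802, -0.2448, 0.1389]
force: [2.1, 0.7, -0.6]
eef_pos: [0.5798, -0.2448, 0.1377]
force: [1.9, -0.0, 1.2]
eef_pos: [0.5797, -0.2449, 0.1366]
force: [2.1, 0.6, 2.3]
eef_pos: [0.5797, -0.2448, 0.1366]
force: [0.0, 2.0, 6.8]
eef_pos: [0.5797, -0.2448, 0.1364]
force: [-1.5, 3.2, 11.9]
side white_carton [([0.5785, -0.2457, 0.1238], 0.66)]
side blue_carton []
side brown_carton [([0.5782, -0.244, 0.0113], 0.72)]
wrist white_carton [([0.5799, -0.2463, 0.1254], 0.59)]
wrist blue_carton []
wrist brown_carton []
```

White is flat: the TCP stopped firmly at z = 0.136. I'll ease the load, release, lift and take a look.

```bash

python3 -m creep '{"translation":[[0,0,1],[0,0,0.7],[0,0,0]],"spin":[0,0,0],"gripper":[0.4,0.4,0.4]}' 5 | egrep 'pos|^force'
python3 -m creep '{"translation":[[0,0,0],[0,0,0],[0,0,0],[0,0,0],[0,0,0],[0,0,0]],"spin":[0,0,0,0,0,0],"gripper":[0.75,0.85,1,1,1,1]}' | egrep 'pos|^force|width'
python3 -m creep '{"translation":[[0,0,10],[0,0,20],[0,0,35],[0,0,35],[0,20,0],[-10,40,0],[-10,40,0],[-10,40,0]],"spin":[0,0,0,0,0,0,0,0],"gripper":[1,1,1,1,1,1,1,1]}' | egrep 'pos|^force'
python3 -m creep '{"translation":[[-10,40,0],[-10,40,0],[0,20,0],[0,0,0],[0,0,0]],"spin":[0,0,0,0,0],"gripper":[0.5,0,0,0,0]}'
python3 - <<'E'
from fit import *
im=[]
F=[cams.grab_frame(c) for c in("side","top")]
for c,f in zip(("side","top"),F):
  for n in("white_carton","blue_carton","brown_carton","treadle_pad"):print(c,n,[([round(x,4) for x in d['centre']],round(d['confidence'],2)) for d in nets.pinpoint(c,n)[:3]])
  draw(f,[corners([.578,-.244,.325,z],D,0) for z,D in((.015,BR),(.075,BL),(.125,WH))],'pics/t.png');q=cv2.imread('pics/t.png')
  m=proj(f,np.array([[.577,-.244,.1]]))[0]*1.4
  x,y=int(np.clip(m[0]-90,0,604)),int(np.clip(m[1]-90,0,408));im.append(cv2.resize(q[y:y+180,x:x+180],(400,400),interpolation=cv2.INTER_CUBIC))
cv2.imwrite('pics/h3.png',np.hstack(im))
E
```

```text
eef_pos: [0.5795, -0.2448, 0.1364]
force: [1.5, 1.3, 3.2]
eef_pos: [0.5795, -0.2447, 0.1362]
force: [-0.4, -0.4, -0.8]
width: 0.0879
eef_pos: [0.5491, -0.1037, 0.2372]
force: [-0.1, 0.8, 0.5]
t: 30.8
eef_pos: [0.5296, -0.0044, 0.237]
ee_rot: [-3.141, 0.001, -2.815]
force: [-0.8, 0.2, 0.3]
width: 0.0532
gripper_force: 0.0
side white_carton [([0.5765, -0.2446, 0.1263], 0.89)]
side blue_carton [([0.5823, -0.2468, 0.0713], 0.97), ([0.459, 0.2087, -0.0009], 0.66), ([0.7386, 0.0162, 0.0018], 0.5)]
side brown_carton [([0.5745, -0.242, 0.0111], 0.72)]
side treadle_pad [([0.4708, 0.0071, 0.0487], 0.85), ([0.2578, -0.2177, 0.0466], 0.63), ([0.2482, 0.2564, 0.0512], 0.6)]
top white_carton [([0.5792, -0.246, 0.1252], 0.77)]
top blue_carton [([0.5805, -0.2493, 0.0777], 0.78), ([0.7262, -0.1975, -0.0033], 0.36)]
top brown_carton [([0.5749, -0.2442, 0.0162], 0.74)]
top treadle_pad [([0.4713, 0.0072, 0.0535], 0.95), ([0.2576, -0.2109, 0.0472], 0.57)]
```

View pics/h3.png

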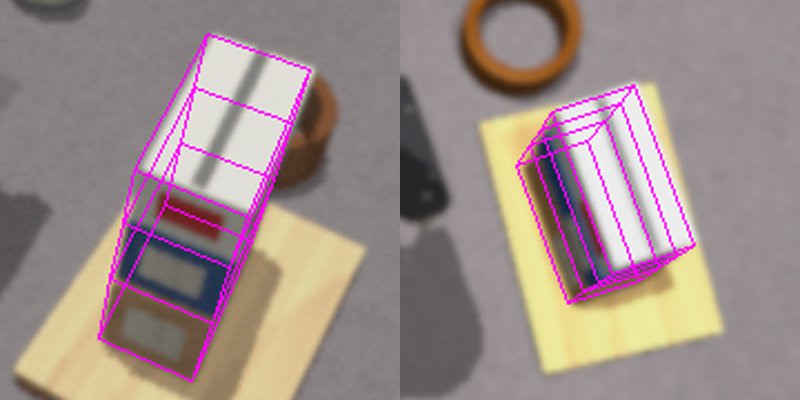

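The column stands square: all three wireframes coincide with the cartons in both views. The yellow treadle pad is at about (0.4715, 0.007, 0.050).

```bash

python3 -m creep '{"translation":[[-15,3,0],[-15,3,-25],[-14,3,-40],[-14,2.5,-40],[0,0,-35],[0,0,-15],[0,0,0],[0,0,0]],"spin":[0,0,0,0,0,0,0,0],"gripper":[0,0,0,0,0,0,0,0]}'
python3 -m creep '{"translation":[[0,0,-8],[0,0,-8],[0,0,-8],[0,0,0],[0,0,0]],"spin":[0,0,0,0,0],"gripper":[0,0,0,0,0]}'
```

```text
t: 32.1
eef_pos: [0.4715, 0.0069, 0.0818]
ee_rot: [-3.141, 0.0, -2.816]
force: [0.1, 0.8, 0.4]
width: 0.0002
gripper_force: 0.0
t: 32.6
eef_pos: [0.4714, 0.0067, 0.0571]
ee_rot: [-3.141, -0.001, -2.817]
force: [0.3, 0.4, -0.1]
width: 0.0005
gripper_force: 0.0
```

```bash

python3 -m creep '{"translation":[[0,0,-4],[0,0,-5],[0,0,-5],[0,0,-4],[0,0,0],[0,0,0]],"spin":[0,0,0,0,0,0],"gripper":[0,0,0,0,0,0]}'| egrep 'pos|^force'
for i in 1 2 3 4; do python3 -m creep '{"translation":[[0,0,-2],[0,0,0]],"spin":[0,0],"gripper":[0,0]}'| egrep 'pos|^force'; done
```

```text
eef_pos: [0.471, 0.0067, 0.0391]
force: [-3.6, 0.8, 7.0]
eef_pos: [0.4709, 0.0067, 0.0371]
force: [-3.5, 1.3, 7.2]
eef_pos: [0.4707, 0.0066, 0.0351]
force: [-4.5, 2.5, 7.6]
eef_pos: [0.4706, 0.0066, 0.0331]
force: [-4.4, 2.0, 9.4]
eef_pos: [0.4706, 0.0066, 0.0314]
force: [-7.3, 3.0, 13.6]
```

```bash

for i in 1 2; do python3 -m creep '{"translation":[[0,0,-1.5],[0,0,0]],"spin":[0,0],"gripper":[0,0]}'| egrep 'pos|^force'; done
python3 -m creep '{"translation":[[0,0,0],[0,0,0],[0,0,0],[0,0,0],[0,0,0],[0,0,0]],"spin":[0,0,0,0,0,0],"gripper":[0,0,0,0,0,0]}'| egrep 'pos|^force'
```

```text
eef_pos: [0.4706, 0.0066, 0.0309]
force: [-11.8, 3.0, 28.0]
eef_pos: [0.4706, 0.0066, 0.0305]
force: [-18.1, 4.5, 43.7]
eef_pos: [0.4706, 0.0066, 0.0305]
force: [-17.2, 4.8, 43.3]
```

At the stop (force jumps to 43 N with no further sinking). Letting it come back up.

```bash

python3 -m creep '{"translation":[[0,0,3],[0,0,4],[0,0,6],[0,0,8],[0,0,15],[0,0,40],[0,0,45],[0,0,45]],"spin":[0,0,0,0,0,0,0,0],"gripper":[0,0,0,0,0,0,0,0]}'| egrep 'pos|^force'
python3 -m creep '{"translation":[[0,0,20],[0,0,0],[0,0,0],[0,0,0],[0,0,0]],"spin":[0,0,0,0,0],"gripper":[0,0,0,0,0]}'
python3 - <<'E'
from fit import *
for c in("side","top"):
  cams.grab_frame(c)
  for n in("white_carton","blue_carton","brown_carton","treadle_pad"):print(c,n,[([round(x,4) for x in d['centre']],round(d['confidence'],2)) for d in nets.pinpoint(c,n)[:1]])
E
```

```text
eef_pos: [0.4708, 0.0066, 0.1956]
force: [1.2, 0.6, -0.5]
t: 36.3
eef_pos: [0.4709, 0.0066, 0.213]
ee_rot: [-3.142, -0.002, -2.817]
force: [-0.2, -0.9, -0.1]
width: 0.0002
gripper_force: 0.0
side white_carton [([0.5805, -0.243, 0.1247], 0.84)]
side blue_carton [([0.5842, -0.2479, 0.0726], 0.9)]
side brown_carton [([0.5771, -0.2434, 0.012], 0.82)]
side treadle_pad [([0.2603, -0.2182, 0.0496], 0.95)]
top white_carton [([0.578, -0.2467, 0.1218], 0.95)]
top blue_carton [([0.5814, -0.2469, 0.0769], 0.61)]
top brown_carton [([0.5747, -0.2446, 0.0144], 0.91)]
top treadle_pad [([0.2577, -0.2149, 0.0505], 0.92)]
```

```bash
python3 -c "
from station import arm;print(arm.job_done())"
```

```text
the job is handed in; nothing more can be done
None
```

The job is handed in at about 36 s: blue sits on brown and white on blue, square in the camera views, and I pressed the yellow treadle to its stop for over half a second and let it go; no verdict came back, the fingertips reached 44 N on the treadle, and I didn't confirm by camera that it came fully back up.

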